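# Point out the reagent and the sample

## Task

Show the trainee which reagent goes onto which sample: of the two dropper bottles just behind the row of three petri dishes, point straight from above at the one with the red bulb, fingertips a few centimetres over its middle, and stay there about three seconds; then point in the same way at the middle of the dish with the pink medium for about three seconds, and finish while still pointing at it. Touch and move nothing, and do not bring the fingertips down close over the other dropper bottle or the other dishes.

Things in the scene. Friction and masses are not known exactly. Their poses are not given: they have to be found in the camera images.
- dropper_red: the dropper bottle with the red rubber bulb and amber glass, 35 mm across, 104 mm high to the tip of the bulb, 60 g, stands loose; origin at the centre of its underside, z up. One of two bottles alike but for the bulb, in either place behind the three dishes, 0.6 to 0.7 m ahead of the robot; the dropper bottles at the very back of the worktop belong to the room and play no part
- dropper_black: the other dropper bottle, with a black bulb: same size, stands loose; origin at the centre of its underside
- dish_pink: the one with the pink medium: petri dish, covered, 93 mm across, 16 mm high, light (about 20 g); origin at the centre of its underside, z up; stands loose on the worktop. It may stand in any of three places among the cream dishes
- dish_cream_a: with cream medium: petri dish, covered, 93 mm across, 16 mm high, light (about 20 g); origin at the centre of its underside, z up; stands loose on the worktop
- dish_cream_b: with cream medium: petri dish, covered, 93 mm across, 16 mm high, light (about 20 g); origin at the centre of its underside, z up; stands loose on the worktop
- beaker_orange: small glass beaker with orange filling, 54 mm across, 71 mm high, loose; origin at the centre of its underside
- crucible: white porcelain crucible, 41 mm across, 34 mm high, loose; origin at the centre of its underside
- stopper_black: black rubber stopper, 40 mm across, 24 mm high, loose; origin at the centre of its underside
- timer: white bench timer, 64x68x19 mm, loose, lying flat; origin at the centre of its underside
- slide_case: flat blue case, 74x94x24 mm, loose; origin at the centre of its underside
- forceps: steel forceps, 17x126x8 mm, loose, lying flat; origin at the centre of its underside

How it is judged:
On the way, in this order (a step that is already met when the one before it is completed fails the run):
1. the fingertips dwell a few centimetres above the dropper bottle with the red bulb (horizontal distance between the grasp point and dropper_red below 0.022 m and height (world z) of the grasp point between 0.126 and 0.185 m), for 2 s.
2. then the fingertips dwell a few centimetres above the middle of the dish with the pink medium (horizontal distance between the grasp point and dish_pink below 0.03 m and height (world z) of the grasp point between 0.036 and 0.1 m), for 2 s.
At the end, for the whole second after the job is handed in: the TCP is still above the pink dish, within 30 mm of its centre and 36 to 100 mm above the worktop (fingertips at most 65 mm above the lid); both dropper bottles and all three dishes are within 8 mm of where they started, the bottles upright within 0.1 rad (all of step 2 and distance of each of dropper_red, dropper_black, dish_pink, dish_cream_a, dish_cream_b from where it was at the start of the episode below 0.008 m and angle between each of dropper_red, dropper_black's own z axis and vertical below 0.1 rad); the robot touches nothing.
It fails at once if the robot touches something (more than 0.5 N) (contact force between any of the fingers, the arm and anything else above 0.5 N).
It fails at once if something is moved by more than 10 mm (distance of any of dropper_red, dropper_black, dish_pink, dish_cream_a, dish_cream_b, beaker_orange, crucible, stopper_black, timer, slide_case, forceps from where it was at the start of the episode above 0.01 m).
It fails at once if the fingertips are run into a dropper bottle's bulb ((horizontal distance between the grasp point and dropper_red below 0.018 m and height (world z) of the grasp point below 0.121 m) or (horizontal distance between the grasp point and dropper_black below 0.018 m and height (world z) of the grasp point below 0.121 m)).
It fails at once if the wrong dropper bottle or dish is pointed at (TCP within 20 mm of its axis and lower than 170 mm over the bottle or 80 mm over the dish, above the worktop) ((horizontal distance between the grasp point and dropper_black below 0.02 m and height (world z) of the grasp point below 0.17 m) or (horizontal distance between the grasp point and dish_cream_a below 0.02 m and height (world z) of the grasp point below 0.08 m) or (horizontal distance between the grasp point and dish_cream_b below 0.02 m and height (world z) of the grasp point below 0.08 m)).
It also fails if it takes over 40 s, if anything falls off the work surface, if the arm or the gripper's body presses on something with over 40 N, if the wrist force passes 120 N, or if a joint passes its speed limit or range.

## Robot

A 6-joint arm with a two-finger parallel gripper is mounted at the origin on a cart in front of the work surface, level with it; the furniture and walls round the work are solid. World frame = base frame: x ahead of the robot, y to its left, z up, the work surface at z = 0. Lengths are in m, angles in rad, forces in N, time in s.
With the tool pointing down it reaches from about 0.3 to 0.875 m from the base axis. Payload 4.2 kg.
Tool frame: the origin (TCP) lies between the finger pads, 19 mm behind the fingertips; this is the grasp point; z points along the fingers, y is the line along which they close (so a half turn about z gives the same grasp; the last joint's range is limited). The gripper opens to 85 mm and grips with 20 to 120 N. Pads are 22 mm wide; open, the fingers measure 114 mm over their backs; the gripper's body (76 mm by 85 mm) begins 54 mm behind the grasp point. The pads swing forward as they close: fully open they stand 13 mm farther back than shut.
Start: joints at [1.223, 0.32, 1.565, -0, 1.257, -0.02], TCP at [0.185, 0.544, 0.25] pointing down, gripper open.
Joint ranges: [-3.11, 3.11], [-0.84, 2.01], [0.21, 2.61], [-1.34, 4.49], [0.05, 2.63], [-2.56, 2.56]. Speed limits (rad/s): [2.57, 2.57, 3.14, 3.14, 3.14, 3.14].

## Interface

Orientations are given as a unit quaternion [x, y, z, w].
In Python, from bench import manip gives the robot as it stands. The module is installed in compiled form; this text tells all that it offers. Calls block until the motion is done:
- manip.move_to(position, orientation): joint-space move of the TCP to a pose.
- manip.servo_line(position, rotation=None, feed=0.15): straight line of the TCP; rotation=None keeps the orientation; feed is the mean speed in m/s.
- manip.move_joints(angles): joint-space move.
- manip.grip(opening, squeeze=None): finger opening in m; squeeze is the grip in N (None keeps the last); returns when the fingers have stopped.
- manip.dwell(seconds).
- manip.inverse_kinematics(position, orientation): joint angles nearest the present ones, or None.
- manip.read_state(): the state.
- manip.grab_frame(name): name is "scene" or "top"; returns a dict with "image" (420x560x3 uint8, red, green, blue), "intrinsics" (3x3 intrinsics, pixels), "T" (4x4, takes a point from camera to world coordinates). Camera axes: x right, y up, looking along -z (the intrinsics and any distortion apply to the point x, -y, -z); pixel columns grow to the right and rows downward; lengths in m; the calibration is good to about 2 mm. A picture is of the moment at which its call begins. There is no depth.
A pose or a line that the arm cannot do raises manip.Unreachable and nothing moves.
- manip.sign_off(): hands the job in; it is judged then, once.
The state is a dict: "time": time; "q": joint angles; "qd": joint speeds; "joint_efforts": joint torques, N m; "tcp_pos": TCP position; "tool_rot": TCP orientation; "wrist_force": force on the tool from outside, world axes, zero at the start; "torque": the same for the moment, N m; "grip_width": finger opening in m; "gripper_force": force on a finger pad.
Only numpy, scipy, OpenCV 4.12 (cv2) and the standard library are available. Lean on these libraries where they do the work, as an engineer would, in place of code of your own. Each camera call takes 0.05 s, during which the arm holds its last target. There are 200 camera calls.

## Working session

There is one attempt and no reset: what is moved stays moved. The work goes in short steps, each a Python script; the robot and the scene stay as the last script left them, time stands still between calls to the robot, and variables do not carry over. Pictures are saved under pics/ and viewed, at most 10 in all, crops included, and the job is handed in when it is done.

```bash
mkdir -p pics
python3 - <<'E'
from bench import manip
import cv2,pickle,numpy as np
d={}
for n in("top","scene"):
    f=manip.grab_frame(n);d[n]=f;cv2.imwrite(f"pics/{n}.png",f["image"][:,:,::-1]);print(n,f["intrinsics"],np.round(f["T"],3),[k for k in f])
pickle.dump(d,open("f.pkl","wb"));s=manip.read_state();print(s["time"],s["tool_rot"],s["tcp_pos"])
E
```

```text
top [[415.13936785   0.         286.33498111]
 [  0.         415.13936785 208.9776769 ]
 [  0.           0.           1.        ]] [[ 0.01   0.995 -0.097  0.449]
 [-1.     0.01   0.003 -0.012]
 [ 0.004  0.097  0.995  1.094]
 [ 0.     0.     0.     1.   ]] ['image', 'intrinsics', 'T']
scene [[506.07292214   0.         274.8216169 ]
 [  0.         506.07292214 206.12411833]
 [  0.           0.           1.        ]] [[ 0.879  0.23  -0.417  0.007]
 [-0.476  0.439 -0.762 -0.972]
 [ 0.008  0.868  0.496  0.679]
 [ 0.     0.     0.     1.   ]] ['image', 'intrinsics', 'T']
0.1 [ 1.63159577e-01  9.86599359e-01 -7.98924979e-04 -1.39077341e-04] [0.18500476 0.54399852 0.24925765]
```

View pics/top.png

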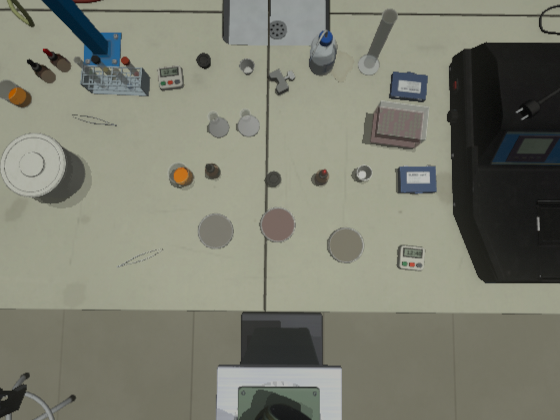

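View pics/scene.png

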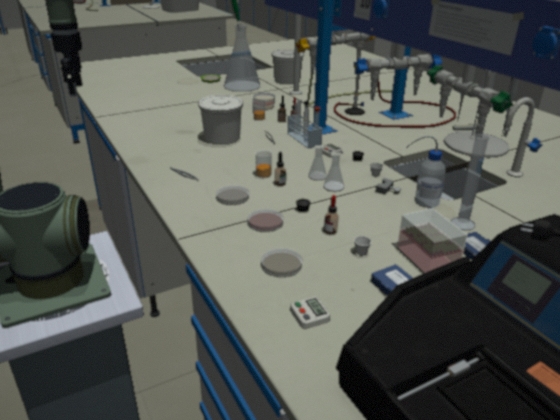

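The top view shows the pink dish at about (277,224), between cream dishes at (215,231) and (345,245). The red-bulb bottle is at about (321,176) and the black-bulb one at about (212,171). The scene view agrees: red bulb near (333,200), pink dish near (266,220). I'll enlarge both and check the calibration.

```bash
cat > h.py <<'E'
import numpy as np,pickle
d=pickle.load(open("f.pkl","rb"))
def ray(n,u,v):
    K,T=d[n]["intrinsics"],d[n]["T"]; r=np.linalg.inv(K)@[u,v,1]; return T[:3,3],T[:3,:3]@(r*[1,-1,-1])
def onz(n,u,v,z):
    o,r=ray(n,u,v); return o+r*(z-o[2])/r[2]
def proj(n,p):
    K,T=d[n]["intrinsics"],d[n]["T"]; c=T[:3,:3].T@(np.array(p)-T[:3,3]); x=K@(c*[1,-1,-1]); return x[:2]/x[2]
E
python3 - <<'E'
from h import *
import cv2
for n,p in(("top",(.185,.544,.25)),("scene",(.185,.544,.25)),("scene",(0,0,0)),("top",(0,0,0))):print(n,p,proj(n,p))
I=d["top"]["image"][:,:,::-1];S=d["scene"]["image"][:,:,::-1]
a=cv2.resize(I[155:255,190:370],None,fx=4,fy=4,interpolation=cv2.INTER_CUBIC)
b=cv2.resize(S[140:240,240:350],None,fx=5,fy=5,interpolation=cv2.INTER_CUBIC)
cv2.imwrite("pics/a.png",a);cv2.imwrite("pics/b.png",b)
E
```

```text
top (0.185, 0.544, 0.25) [ -0.86371349 381.9876858 ]
scene (0.185, 0.544, 0.25) [75.38327707 88.83253805]
scene (0, 0, 0) [ 51.54604608 283.57959933]
top (0, 0, 0) [278.00490649 428.46000725]
```

View pics/a.png

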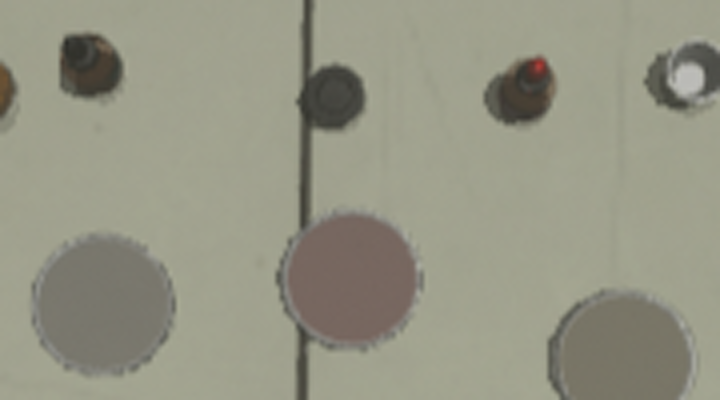

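View pics/b.png

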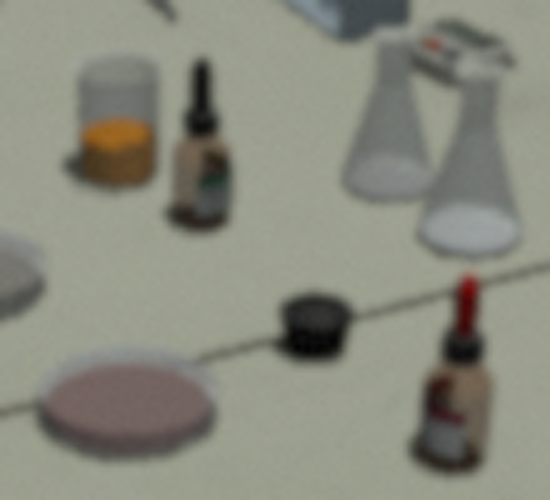

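In the crops, the red bulb tip is at top (324.6,171.8) and scene (333.6,196.4). The black bulb tip is at top (209,167), the pink dish centre at top (277.3,224.8), and the creams at (215.8,230.8) and (345.3,245.3). Next I'll compute positions and cross-check between the two cameras.

Run:
```python
from h import *
for l,n,u,v,z in(("redtip","top",324.5,171.7,.10),("redtip","scene",333.3,196.5,.103),("redmid/cap","scene",332.2,209,.075),("blktip","top",209,167,.1),("pink","top",277.3,224.8,.012),("pink","scene",265.4,220,.010),("cl","top",215.8,230.8,.012),("cr","top",345.2,245.2,.012)):
    print(l,n,np.round(onz(n,u,v,z),4))
from bench import manip
from scipy.spatial.transform import Rotation as R
s=manip.read_state();print(s["grip_width"],R.from_quat(s["tool_rot"]).as_matrix().round(2))
```

```text
redtip top [ 0.6375 -0.1068  0.1   ]
redtip scene [ 0.6364 -0.1106  0.103 ]
redmid/cap scene [ 0.6295 -0.1194  0.075 ]
blktip top [0.646  0.1736 0.1   ]
pink top [0.5125 0.0078 0.012 ]
pink scene [0.5142 0.0048 0.01  ]
cl top [0.4952 0.1676 0.012 ]
cr top [ 0.4612 -0.1693  0.012 ]
0.08573147422672693 [[-0.95  0.32 -0.  ]
 [ 0.32  0.95 -0.  ]
 [ 0.   -0.   -1.  ]]
```

Run:
```python
from bench import manip
from scipy.spatial.transform import Rotation as R
import numpy as np,cv2
q0=R.from_quat(manip.read_state()["tool_rot"])
red=np.array([.637,-.1083]);q1=np.arctan2(red[1],red[0])
o=(R.from_euler("z",q1-1.223)*q0).as_quat()
manip.grip(0.0)
j=manip.inverse_kinematics([*red,.25],o);print(np.round(j,2))
manip.move_to([*red,.25],o)
manip.servo_line([*red,.16],feed=.08)
s=manip.read_state();print(s["time"],s["tcp_pos"],s["grip_width"],s["wrist_force"])
for n in("top","scene"):
    f=manip.grab_frame(n)["image"][:,:,::-1]
    c=f[130:270,190:380] if n=="top" else f[60:260,190:400]
    cv2.imwrite(f"pics/{n}2.png",cv2.resize(c,None,fx=3,fy=3,interpolation=cv2.INTER_CUBIC))
```

```text
[-0.19  0.43  1.39 -0.    1.32 -0.04]
4.9417 [ 0.637422   -0.10838076  0.16071303] 8.10229739497953e-06 [0.34539796 0.35669611 0.18970276]
```

View pics/scene2.png

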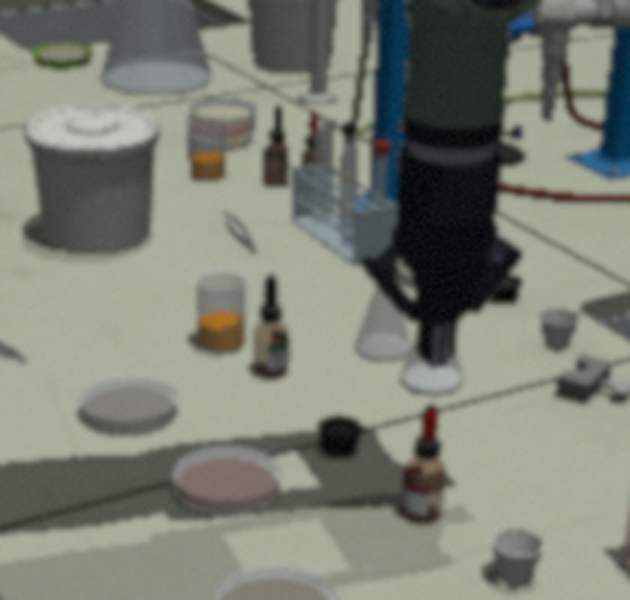

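View pics/top2.png

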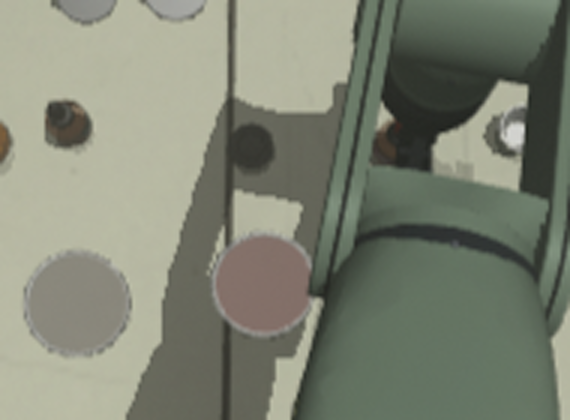

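The fingertips (437,360) sit on the extended bottle axis in the scene crop, clearly above the red bulb (431,408), and nothing has moved. I'll dwell here, then go to the pink dish.

Run:
```python
from bench import manip
import cv2
manip.dwell(3)
x,y=.513,.0065
p=manip.read_state()["tcp_pos"]
manip.servo_line([p[0],p[1],.21]); manip.servo_line([x,y,.21]); manip.servo_line([x,y,.072],feed=.08)
manip.dwell(3.2)
s=manip.read_state();print(s["time"],s["tcp_pos"],s["wrist_force"])
f=manip.grab_frame("scene")["image"][:,:,::-1]
cv2.imwrite("pics/s3.png",cv2.resize(f[130:280,200:360],None,fx=4,fy=4,interpolation=cv2.INTER_CUBIC)[:600])
```

```text
14.875 [0.51300256 0.0064998  0.07198529] [ 0.08235773 -0.73349269 -0.87825246]
```

View pics/s3.png

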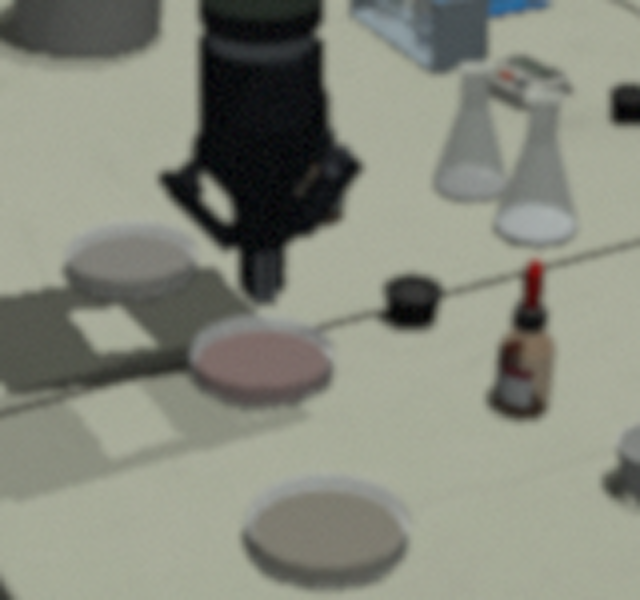

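The fingertips (264,298) are directly above the middle of the pink dish (262,358), clear of it, and nothing has moved.

```bash
python3 -c "
from bench import manip
print(manip.sign_off())"
```

```text
the job is handed in; nothing more can be done
None
```

I pointed at the red-bulb dropper bottle for about 3 s, then at the pink dish for about 3 s, and handed the job in while still over the dish; the pictures show nothing touched or moved, but sign-off gave no verdict.

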